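# Unload the tall preform from the leak tester

## Robot

A 7-joint arm with a two-finger parallel gripper is mounted at the origin on the work surface. World frame = base frame: x ahead of the robot, y to its left, z up, the work surface at z = 0. Lengths are in m, angles in rad, forces in N, time in s.
With the tool pointing down it reaches from about 0.4 to 0.925 m from the base axis. Payload 4.1 kg.
Tool frame: the origin (TCP) lies at the very end of the fingers, on their centre line; the grasp point (between the pads) lies 19 mm behind it (manip.tcp_to_grasp is the distance from the TCP to the grasp point, in m); z points along the fingers, y is the line along which they close (so a half turn about z gives the same grasp; the last joint's range is limited). The gripper opens to 85 mm and grips with 20 to 120 N. Pads are 22 mm wide; open, the fingers measure 114 mm over their backs; the gripper's body (76 mm by 85 mm) begins 54 mm behind the grasp point. The pads swing forward as they close: fully open they stand 13 mm farther back than shut.
Start: joints at [1.079, 0.398, 0.045, 1.537, -0.019, 1.207, -0.051], TCP at [0.249, -0.601, 0.231] pointing down, gripper open.
Joint ranges: [-2.82, 2.82], [-0.49, 2.23], [-1.37, 1.46], [0, 2.46], [-1.36, 4.5], [0.23, 2], [-2.94, 2.94]. Speed limits (rad/s): [2.57, 2.57, 3.14, 3.14, 3.14, 3.14, 3.14].

## Interface

Orientations are given as [roll, pitch, yaw] about the fixed x, y, z axes, in that order (R = Rz(yaw) Ry(pitch) Rx(roll)).
In Python, from rig import manip gives the robot as it stands.
- The arm moves only by the shell command python3 -m pendant 'ROWS' [FORCE]. ROWS is JSON, a list of rows, each an object of numbers: "claw": the closure, from 0 (fully open) to 1 (shut); "tx", "ty", "tz": the shift along the tool's x, y, z in cm; "wx", "wy", "wz": the turn, a rotation vector about the tool's x, y, z in rad. In form: [{"claw": .., "tx": .., "ty": .., "tz": .., "wx": .., "wy": .., "wz": ..}, ...]. A call has 1 to 12 rows; each row shifts and turns the commanded pose from where the row before left it, along the tool's axes as they then stand; what a row does not reach is not made up. A row lasts 1/12 s, in which the tool goes at most 41.7 mm and 7.16 degrees, less where a joint would pass 70% of its speed; a pose out of reach is approached as far as the arm can. A call with a gripper value outside its range is refused whole. The fingers move at their own pace and stop on an object; FORCE is the grip in N (left out, the last holds). Time passes only in rows, so rows that do not move let the fingers close. It gives the time, the measured TCP pose, the force, the opening and the grip force at its end, in the units of the state.
- manip.read_state(): the state, without advancing time (a new reading comes with each control period).
- manip.snapshot(name): name is "side" or "top"; returns the picture (480x640x3 uint8, red, green, blue); there is no depth.
- manip.calibration(name): a dict with "camera_matrix" (3x3 intrinsics, pixels), "rvec" (rotation vector, rad) and "tvec" (3), from world to camera coordinates, as OpenCV has them. Camera axes: x right, y down, z forward; pixel columns grow to the right and rows downward; lengths in m; the calibration is good to about 2 mm. A picture is of the moment at which its call begins. calibration takes no time and is no camera call.
- manip.job_done(): hands the job in; it is judged then, once.
The state is a dict: "t": time; "qpos": joint angles; "qd": joint speeds; "tau": joint torques, N m; "eef_pos": TCP position; "eef_rot": TCP orientation; "ft_force": force on the tool from outside, world axes, zero at the start; "ft_torque": the same for the moment, N m; "opening": finger opening in m; "gripper_force": force on a finger pad.
Only numpy, scipy, OpenCV 4.12 (cv2) and the standard library are available. Lean on these libraries where they do the work, as an engineer would, in place of code of your own. Each camera call takes 0.05 s, during which the arm holds its last target. There are 200 camera calls.

## Task

The leak test is over: lift the taller of the two preforms straight up out of its deep well in the leak tester and put it foot first, neck up, into the squat frosted glass jar, lowering it close to the jar's bottom before letting go; it may stand or lean there. Leave the shorter preform in its well and the jar upright where it stands.

Things in the scene. Friction and masses are not known exactly. Their poses are not given: they have to be found in the camera images.
- tall_preform_mid (a point): Centre (half-way up, on the axis) of the taller preform: loose milky plastic blank, 140 mm tall, 45 g: body 24 mm diameter, 27 mm diameter neck over the top 34 mm; flat foot 70 mm below this point. z: its long axis, towards the neck. Starts upright in either well, foot on the well's floor, top 62 mm above the tester's deck; grip it above the deck. Its thin ledge and threads are mere look.
- short_preform_mid (a point): Centre (half-way up, on the axis) of the shorter preform, standing in the other well: same look and diameters, 105 mm tall, top 27 mm above the tester's deck. It stays where it is.
- tester: Leak tester, fixed: box 130 (x) by 235 (y) by 90 mm high; two round wells 27 mm in diameter, 78 mm deep (floor 12 mm above the counter) open in its flat top (deck), axes at x 0, y -75 and x 0, y -15 mm in its frame. A big green push button (48 mm diameter, under 35 mm high) stands on the deck at y +72 mm. Origin: centre of its underside, on the counter; z up.
- jar: Squat frosted glass jar, open at the top, standing loose on the counter, 0.4 kg: 74 mm outer, 64 mm inner diameter, 60 mm high, inner floor 6 mm above its underside. Origin: centre of its underside; z up.

How it is judged:
On the way, in this order (a step that is already met when the one before it is completed fails the run):
1. the taller preform is held with its foot clear above the tester's deck, upright within about 17 degrees (z of tall_preform_mid in the frame of tester above 0.163 m and angle between tall_preform_mid's own z axis and vertical below 0.3 rad and contact force between the fingers and tall_preform above 0.5 N), for 0.1 s.
2. still held, it has been lowered into the jar with its foot within 20 mm of the jar's floor (z of tall_preform_mid in the frame of jar below 0.096 m and horizontal distance between tall_preform_mid and jar below 0.035 m and angle between tall_preform_mid's own z axis and vertical below 0.85 rad and contact force between the fingers and tall_preform above 0.5 N), for 0.1 s.
At the end, for the whole second after the job is handed in: The taller preform rests released in the jar, foot on its floor (centre under 90 mm above the jar's underside, within 35 mm of its axis), neck up (tilt under 49 degrees), at rest; the jar upright (8 degrees) within 50 mm of its start; the shorter preform still in its well (moved under 20 mm) (z of tall_preform_mid in the frame of jar below 0.09 m and horizontal distance between tall_preform_mid and jar below 0.035 m and angle between tall_preform_mid's own z axis and vertical below 0.85 rad and linear speed of tall_preform below 0.03 m/s and angle between jar's own z axis and vertical below 0.15 rad and distance of jar from where it was at the start of the episode below 0.05 m and distance of short_preform_mid from where it was at the start of the episode below 0.02 m); the robot touches nothing.
It fails at once if the shorter preform is pulled out of its well (moved 20 mm) (distance of short_preform_mid from where it was at the start of the episode above 0.02 m).
It fails at once if the jar is tipped by more than 20 degrees or shoved by more than 50 mm (angle between jar's own z axis and vertical above 0.35 rad or distance of jar from where it was at the start of the episode above 0.05 m).
It also fails if it takes over 48 s, if anything falls off the work surface, if the arm or the gripper's body presses on something with over 40 N, if the wrist force passes 120 N, or if a joint passes its speed limit or range.

## Working session

There is one attempt and no reset: what is moved stays moved. The work goes in short steps, Python scripts to look and compute and a shell command to move; the robot and the scene stay as the last step left them, time stands still between calls to the robot, and variables do not carry over. Pictures are saved under pics/ and viewed, at most 10 in all, crops included, and the job is handed in when it is done.

```bash
mkdir -p pics; cat > h.py <<'E'
import numpy as np, cv2
from rig import manip
def cam(n):
    c=manip.calibration(n);K=np.array(c["camera_matrix"],float);R=cv2.Rodrigues(np.array(c["rvec"],float))[0];t=np.array(c["tvec"],float).ravel();return K,R,t
def ray(n,u,v):
    K,R,t=cam(n);d=R.T@np.linalg.inv(K)@[u,v,1];return -R.T@t,d
def atz(n,u,v,z):
    o,d=ray(n,u,v);return o+d*(z-o[2])/d[2]
def proj(n,p):
    K,R,t=cam(n);q=K@(R@np.array(p,float)+t);return q[:2]/q[2]
E
python3 - <<'E'
from h import *
for n in("side","top"):
    cv2.imwrite(f"pics/{n}0.png",manip.snapshot(n)[:,:,::-1]);print(n,ray(n,320,240))
s=manip.read_state();print(s["eef_pos"],s["eef_rot"],s["opening"],s["t"],manip.tcp_to_grasp)
E
```

```text
side (array([0.39737899, 0.57026351, 0.58386429]), array([ 0.18969707, -0.76356032, -0.6172937 ]))
top (array([ 0.47809963, -0.06322803,  1.01094421]), array([ 0.07781153, -0.00983321, -0.99701628]))
[ 0.24863811 -0.59995286  0.23036858] [-3.13984539e+00  9.37291484e-05  3.92935929e-01] 0.08586461549236034 0.1 0.0187
```

View pics/side0.png

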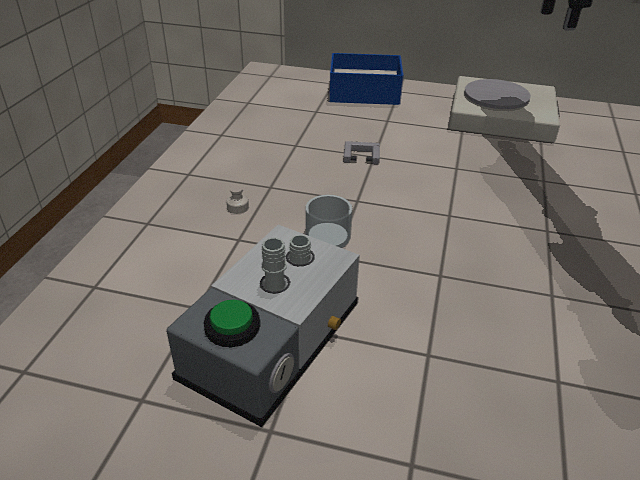

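View pics/top0.png

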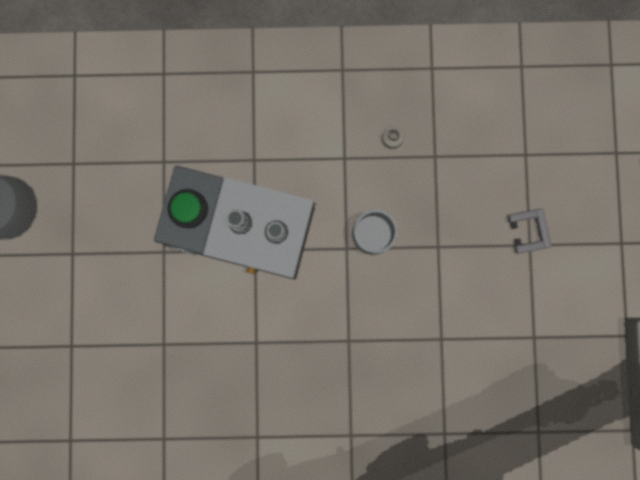

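The tall preform is in the well nearer the button: side view (273,243), top view about (236,217). The short one is at top (275,231) and the jar at top (373,232). I'll enlarge both views.

```bash
python3 - <<'E'
from h import *
a=cv2.imread("pics/top0.png")[150:290,150:410];b=cv2.imread("pics/side0.png")[180:320,220:370]
cv2.imwrite("pics/topc.png",cv2.resize(a,None,fx=3,fy=3,interpolation=cv2.INTER_CUBIC))
cv2.imwrite("pics/sidec.png",cv2.resize(b,None,fx=4,fy=4,interpolation=cv2.INTER_CUBIC))
E
```

```text
(no output)
```

View pics/topc.png

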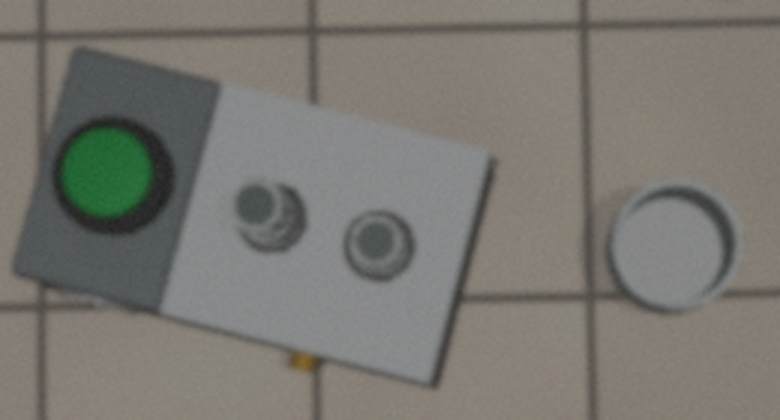

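View pics/sidec.png

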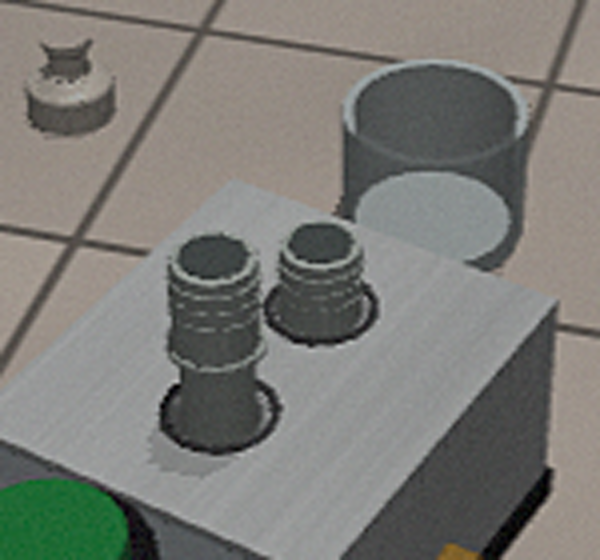

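Top crop: tall rim (257,204), short rim (376,243), deck corners (80,47), (14,270), (436,383), (493,155), jar rim centre (676,246). Side crop: tall rim (215,260), short rim (321,245), jar rim (435,110).

```bash
python3 - <<'E'
from h import *
T=lambda x,y:(150+x/3,150+y/3); S=lambda x,y:(220+x/4,180+y/4)
for k,t,s,z in(("tall",(257,204),(215,260),.152),("short",(376,243),(321,245),.117),("jar",(676,246),(435,110),.06)):
    print(k,atz("top",*T(*t),z),atz("side",*S(*s),z))
c=np.array([atz("top",*T(*p),.09)[:2] for p in((80,47),(14,270),(436,383),(493,155))]);print(c,c.mean(0),np.linalg.norm(np.diff(c,axis=0),axis=1))
yv=((c[0]+c[1])-(c[2]+c[3]))/2;yv/=np.linalg.norm(yv);print("y axis",yv,np.arctan2(-yv[0],yv[1]))
for y in(-.015,-.075):print(c.mean(0)+yv*y)
E
```

```text
tall [0.5811315  0.05490682 0.152     ] [0.58020521 0.06024853 0.152     ]
short [ 0.56349891 -0.002299    0.117     ] [0.56466324 0.002255   0.117     ]
jar [ 0.5637512  -0.16513292  0.06      ] [ 0.56604678 -0.16093701  0.06      ]
[[ 0.67643658  0.15872004]
 [ 0.55559284  0.1947408 ]
 [ 0.49012715 -0.03138402]
 [ 0.61250379 -0.06447055]] [0.58366509 0.06440157] [0.126098   0.23541068 0.1267705 ]
y axis [0.2767426  0.96094408] -0.28040265500542333
[0.57951395 0.0499874 ]
[ 0.5629094  -0.00766924]
```

Both cameras agree to within 5 mm, and the sizes check out. The tall preform is at about (0.580, 0.056), the jar at (0.565, -0.163), and the tester yaw is -0.28. I'll close along the tester's x, so the tool yaw is 1.29. Turning first.

```bash
python3 -m pendant '[{"claw":0,"wz":-0.112},{"claw":0,"wz":-0.112},{"claw":0,"wz":-0.112},{"claw":0,"wz":-0.112},{"claw":0,"wz":-0.112},{"claw":0,"wz":-0.112},{"claw":0,"wz":-0.112},{"claw":0,"wz":-0.112},{"claw":0}]' 60
cat >> h.py <<'E'
from scipy.spatial.transform import Rotation as Ro
def delta(p):
    s=manip.read_state();R=Ro.from_euler("xyz",s["eef_rot"]).as_matrix();return (R.T@(np.array(p)-s["eef_pos"])*100).round(2)
E
python3 -c "
from h import *
print(delta([.58,.056,.23]))"
```

```text
[ 55.73 -47.91   0.12]$[0]: bad value
```

```bash
python3 -m pendant '[{"claw":0,"tx":0,"ty":0,"tz":0,"wx":0,"wy":0,"wz":-0.112},{"claw":0,"tx":0,"ty":0,"tz":0,"wx":0,"wy":0,"wz":-0.112},{"claw":0,"tx":0,"ty":0,"tz":0,"wx":0,"wy":0,"wz":-0.112},{"claw":0,"tx":0,"ty":0,"tz":0,"wx":0,"wy":0,"wz":-0.112},{"claw":0,"tx":0,"ty":0,"tz":0,"wx":0,"wy":0,"wz":-0.112},{"claw":0,"tx":0,"ty":0,"tz":0,"wx":0,"wy":0,"wz":-0.112},{"claw":0,"tx":0,"ty":0,"tz":0,"wx":0,"wy":0,"wz":-0.112},{"claw":0,"tx":0,"ty":0,"tz":0,"wx":0,"wy":0,"wz":-0.112},{"claw":0,"tx":0,"ty":0,"tz":0,"wx":0,"wy":0,"wz":0}]' 60
python3 -c "
from h import *
print(delta([.58,.056,.23]))"
```

```text
t: 0.85
eef_pos: [0.2486, -0.6002, 0.2307]
eef_rot: [-3.141, -0.001, 1.291]
ft_force: [-0.2, -0.5, -0.6]
opening: 0.0847
gripper_force: 0.0
[72.23 13.7   0.13]
```

```bash
python3 -m pendant '[{"claw":0,"tx":3,"ty":0.57,"tz":0,"wx":0,"wy":0,"wz":0},{"claw":0,"tx":3,"ty":0.57,"tz":0,"wx":0,"wy":0,"wz":0},{"claw":0,"tx":3,"ty":0.57,"tz":0,"wx":0,"wy":0,"wz":0},{"claw":0,"tx":3,"ty":0.57,"tz":0,"wx":0,"wy":0,"wz":0},{"claw":0,"tx":3,"ty":0.57,"tz":0,"wx":0,"wy":0,"wz":0},{"claw":0,"tx":3,"ty":0.57,"tz":0,"wx":0,"wy":0,"wz":0},{"claw":0,"tx":3,"ty":0.57,"tz":0,"wx":0,"wy":0,"wz":0},{"claw":0,"tx":3,"ty":0.57,"tz":0,"wx":0,"wy":0,"wz":0},{"claw":0,"tx":3,"ty":0.57,"tz":0,"wx":0,"wy":0,"wz":0},{"claw":0,"tx":3,"ty":0.57,"tz":0,"wx":0,"wy":0,"wz":0},{"claw":0,"tx":3,"ty":0.57,"tz":0,"wx":0,"wy":0,"wz":0},{"claw":0,"tx":3,"ty":0.57,"tz":0,"wx":0,"wy":0,"wz":0}]'
python3 -m pendant '[{"claw":0,"tx":3,"ty":0.57,"tz":0,"wx":0,"wy":0,"wz":0},{"claw":0,"tx":3,"ty":0.57,"tz":0,"wx":0,"wy":0,"wz":0},{"claw":0,"tx":3,"ty":0.57,"tz":0,"wx":0,"wy":0,"wz":0},{"claw":0,"tx":3,"ty":0.57,"tz":0,"wx":0,"wy":0,"wz":0},{"claw":0,"tx":3,"ty":0.57,"tz":0,"wx":0,"wy":0,"wz":0},{"claw":0,"tx":3,"ty":0.57,"tz":0,"wx":0,"wy":0,"wz":0},{"claw":0,"tx":3,"ty":0.57,"tz":0,"wx":0,"wy":0,"wz":0},{"claw":0,"tx":3,"ty":0.57,"tz":0,"wx":0,"wy":0,"wz":0},{"claw":0,"tx":3,"ty":0.57,"tz":0,"wx":0,"wy":0,"wz":0},{"claw":0,"tx":3,"ty":0.57,"tz":0,"wx":0,"wy":0,"wz":0},{"claw":0,"tx":2,"ty":0.4,"tz":0,"wx":0,"wy":0,"wz":0},{"claw":0,"tx":0,"ty":0,"tz":0,"wx":0,"wy":0,"wz":0}]'
python3 -c "
from h import *
print(delta([.58,.056,.116]))"
```

```text
t: 1.85
eef_pos: [0.4149, -0.2723, 0.2312]
eef_rot: [-3.141, 0.0, 1.285]
ft_force: [-0.2, -0.4, 0.1]
opening: 0.085
gripper_force: 0.0
t: 2.85
eef_pos: [0.5635, 0.0228, 0.2313]
eef_rot: [-3.142, -0.004, 1.294]
ft_force: [-0.4, 0.3, 0.3]
opening: 0.0853
gripper_force: 0.0
[ 3.6   0.68 11.54]
```

```bash
python3 -m pendant '[{"claw":0,"tx":0,"ty":0,"tz":0,"wx":0,"wy":0,"wz":0},{"claw":0,"tx":0,"ty":0,"tz":0,"wx":0,"wy":0,"wz":0}]'
python3 - <<'E'
from h import *
print(delta([.58,.056,.116]))
cv2.imwrite("pics/s1.png",cv2.resize(manip.snapshot("side")[120:320,160:400,::-1],None,fx=3,fy=3,interpolation=cv2.INTER_CUBIC))
p=manip.read_state()["eef_pos"];print(proj("side",p),p)
E
```

```text
t: 3.02
eef_pos: [0.5618, 0.0155, 0.2308]
eef_rot: [-3.141, 0.001, 1.286]
ft_force: [0.6, 0.4, 0.1]
opening: 0.0852
gripper_force: 0.0
[ 4.42  0.62 11.48]
[299.11249221 170.39749072] [0.56177045 0.01493656 0.23092782]
```

View pics/s1.png

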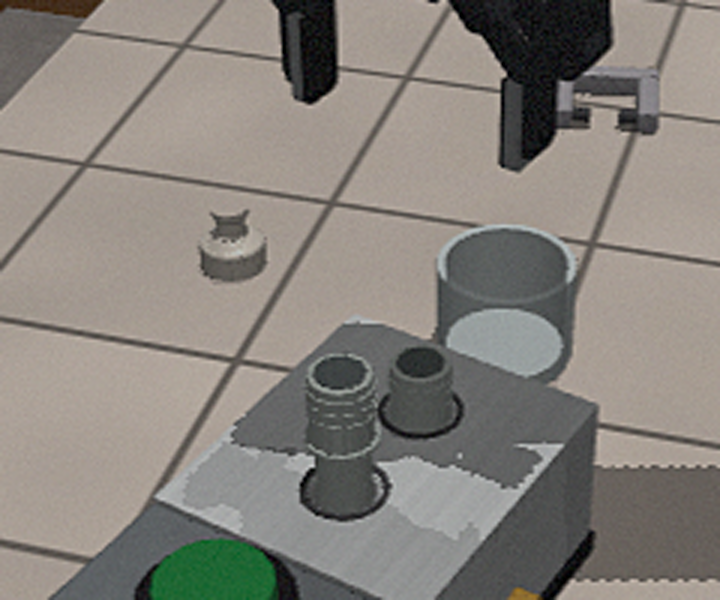

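The fingers straddle the tester's axis as expected (tips' midpoint is about (299,163), consistent with the open swing). I'll move over the preform and descend.

```bash
python3 -m pendant '[{"claw":0,"tx":2.2,"ty":0.3,"tz":0,"wx":0,"wy":0,"wz":0},{"claw":0,"tx":2.2,"ty":0.3,"tz":0,"wx":0,"wy":0,"wz":0},{"claw":0,"tx":0,"ty":0,"tz":0,"wx":0,"wy":0,"wz":0},{"claw":0,"tx":0,"ty":0,"tz":0,"wx":0,"wy":0,"wz":0},{"claw":0,"tx":0,"ty":0,"tz":2,"wx":0,"wy":0,"wz":0},{"claw":0,"tx":0,"ty":0,"tz":2,"wx":0,"wy":0,"wz":0},{"claw":0,"tx":0,"ty":0,"tz":0,"wx":0,"wy":0,"wz":0},{"claw":0,"tx":0,"ty":0,"tz":0,"wx":0,"wy":0,"wz":0},{"claw":0,"tx":0,"ty":0,"tz":0,"wx":0,"wy":0,"wz":0}]'
python3 - <<'E'
from h import *
print(delta([.58,.057,.114]))
E
```

```text
t: 3.82
eef_pos: [0.5807, 0.0561, 0.1922]
eef_rot: [3.14, 0.0, 1.287]
ft_force: [-0.0, 0.4, 0.0]
opening: 0.0857
gripper_force: 0.0
[ 0.07 -0.1   7.82]
```

```bash
python3 -m pendant '[{"claw":0,"tx":0,"ty":0,"tz":2,"wx":0,"wy":0,"wz":0},{"claw":0,"tx":0,"ty":0,"tz":2,"wx":0,"wy":0,"wz":0},{"claw":0,"tx":0,"ty":0,"tz":2,"wx":0,"wy":0,"wz":0},{"claw":0,"tx":0,"ty":0,"tz":1.8,"wx":0,"wy":0,"wz":0},{"claw":0,"tx":0,"ty":0,"tz":0,"wx":0,"wy":0,"wz":0},{"claw":0,"tx":0,"ty":0,"tz":0,"wx":0,"wy":0,"wz":0},{"claw":0,"tx":0,"ty":0,"tz":0,"wx":0,"wy":0,"wz":0}]'
python3 - <<'E'
from h import *
cv2.imwrite("pics/s2.png",cv2.resize(manip.snapshot("side")[140:340,160:400,::-1],None,fx=3,fy=3,interpolation=cv2.INTER_CUBIC))
E
```

```text
t: 4.4
eef_pos: [0.5817, 0.0573, 0.1152]
eef_rot: [3.139, -0.001, 1.288]
ft_force: [-0.2, -0.1, -0.2]
opening: 0.0855
gripper_force: 0.0
```

View pics/s2.png

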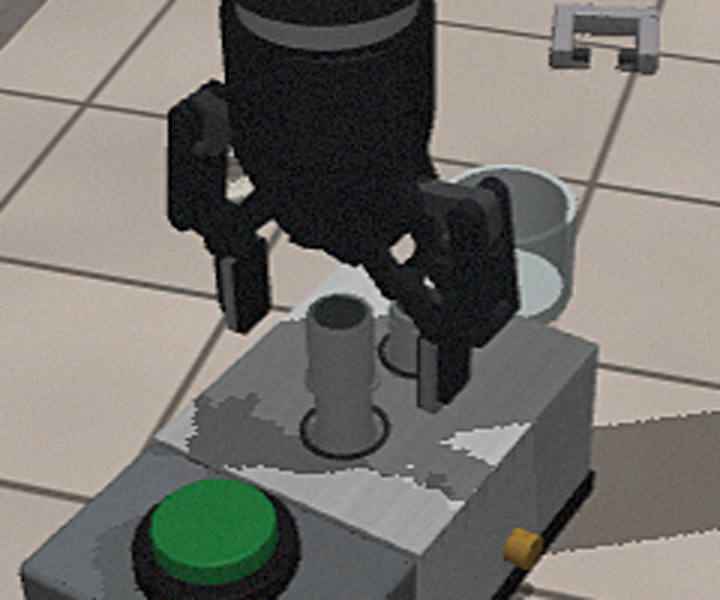

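The fingers straddle the tall preform's neck, with the pad midpoint near (336,369) and the neck axis near x = 341. The short one is clear. Closing.

```bash
python3 -m pendant '[{"claw":1,"tx":0,"ty":0,"tz":0,"wx":0,"wy":0,"wz":0},{"claw":1,"tx":0,"ty":0,"tz":0,"wx":0,"wy":0,"wz":0},{"claw":1,"tx":0,"ty":0,"tz":0,"wx":0,"wy":0,"wz":0},{"claw":1,"tx":0,"ty":0,"tz":0,"wx":0,"wy":0,"wz":0},{"claw":1,"tx":0,"ty":0,"tz":0,"wx":0,"wy":0,"wz":0},{"claw":1,"tx":0,"ty":0,"tz":0,"wx":0,"wy":0,"wz":0},{"claw":1,"tx":0,"ty":0,"tz":0,"wx":0,"wy":0,"wz":0},{"claw":1,"tx":0,"ty":0,"tz":0,"wx":0,"wy":0,"wz":0},{"claw":1,"tx":0,"ty":0,"tz":0,"wx":0,"wy":0,"wz":0},{"claw":1,"tx":0,"ty":0,"tz":0,"wx":0,"wy":0,"wz":0},{"claw":1,"tx":0,"ty":0,"tz":0,"wx":0,"wy":0,"wz":0},{"claw":1,"tx":0,"ty":0,"tz":0,"wx":0,"wy":0,"wz":0}]' 40
```

```text
t: 5.45
eef_pos: [0.5807, 0.0572, 0.1136]
eef_rot: [3.141, -0.0, 1.289]
ft_force: [0.8, 0.0, 4.1]
opening: 0.0259
gripper_force: 39.2
```

```bash
python3 -m pendant '[{"claw":1,"tx":0,"ty":0,"tz":-0.5,"wx":0,"wy":0,"wz":0},{"claw":1,"tx":0,"ty":0,"tz":-1,"wx":0,"wy":0,"wz":0},{"claw":1,"tx":0,"ty":0,"tz":-1,"wx":0,"wy":0,"wz":0},{"claw":1,"tx":0,"ty":0,"tz":-1.2,"wx":0,"wy":0,"wz":0},{"claw":1,"tx":0,"ty":0,"tz":-1.2,"wx":0,"wy":0,"wz":0},{"claw":1,"tx":0,"ty":0,"tz":-1.2,"wx":0,"wy":0,"wz":0},{"claw":1,"tx":0,"ty":0,"tz":-1.2,"wx":0,"wy":0,"wz":0},{"claw":1,"tx":0,"ty":0,"tz":-1.2,"wx":0,"wy":0,"wz":0},{"claw":1,"tx":0,"ty":0,"tz":-1.2,"wx":0,"wy":0,"wz":0},{"claw":1,"tx":0,"ty":0,"tz":-1.2,"wx":0,"wy":0,"wz":0},{"claw":1,"tx":0,"ty":0,"tz":-1.1,"wx":0,"wy":0,"wz":0},{"claw":1,"tx":0,"ty":0,"tz":0,"wx":0,"wy":0,"wz":0}]'
python3 -m pendant '[{"claw":1,"tx":0,"ty":0,"tz":0,"wx":0,"wy":0,"wz":0},{"claw":1,"tx":0,"ty":0,"tz":0,"wx":0,"wy":0,"wz":0},{"claw":1,"tx":0,"ty":0,"tz":0,"wx":0,"wy":0,"wz":0}]'
python3 - <<'E'
from h import *
cv2.imwrite("pics/s3.png",cv2.resize(manip.snapshot("side")[100:340,160:420,::-1],None,fx=2.5,fy=2.5,interpolation=cv2.INTER_CUBIC))
print(delta([.565,-.163,.231]))
E
```

```text
t: 6.45
eef_pos: [0.5818, 0.0577, 0.2363]
eef_rot: [3.137, -0.002, 1.289]
ft_force: [-0.0, 0.5, 0.3]
opening: 0.0262
gripper_force: 39.8
t: 6.7
eef_pos: [0.5797, 0.0571, 0.2323]
eef_rot: [-3.14, 0.001, 1.289]
ft_force: [0.4, 0.6, -1.2]
opening: 0.0261
gripper_force: 39.8
[-21.55   4.71   0.14]
```

View pics/s3.png

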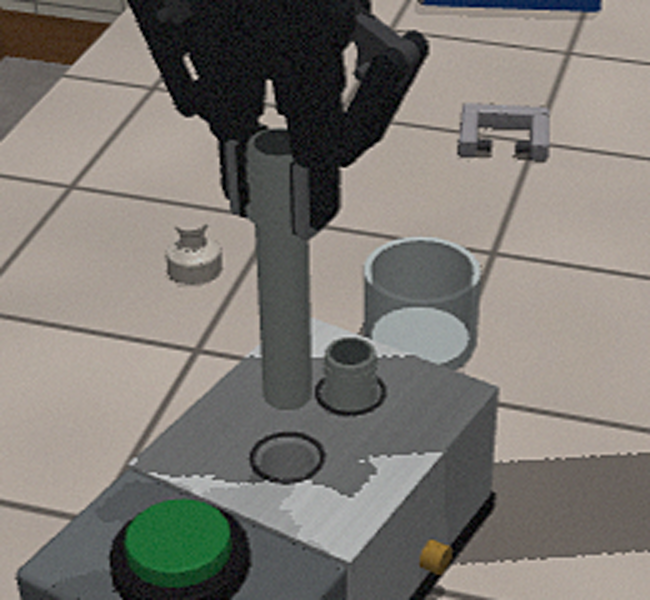

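The preform is held upright with its foot clear of the deck (foot around (287,395)), and the well is empty at (287,457). I'll raise a little more, then carry it to the jar.

```bash
python3 -m pendant '[{"claw":1,"tx":0,"ty":0,"tz":-1,"wx":0,"wy":0,"wz":0},{"claw":1,"tx":0,"ty":0,"tz":-1,"wx":0,"wy":0,"wz":0},{"claw":1,"tx":-1,"ty":0.2,"tz":0,"wx":0,"wy":0,"wz":0},{"claw":1,"tx":-2.5,"ty":0.6,"tz":0,"wx":0,"wy":0,"wz":0},{"claw":1,"tx":-3,"ty":0.65,"tz":0,"wx":0,"wy":0,"wz":0},{"claw":1,"tx":-3,"ty":0.65,"tz":0,"wx":0,"wy":0,"wz":0},{"claw":1,"tx":-3,"ty":0.65,"tz":0,"wx":0,"wy":0,"wz":0},{"claw":1,"tx":-3,"ty":0.65,"tz":0,"wx":0,"wy":0,"wz":0},{"claw":1,"tx":-3,"ty":0.65,"tz":0,"wx":0,"wy":0,"wz":0},{"claw":1,"tx":-2,"ty":0.45,"tz":0,"wx":0,"wy":0,"wz":0},{"claw":1,"tx":-1,"ty":0.2,"tz":0,"wx":0,"wy":0,"wz":0},{"claw":1,"tx":0,"ty":0,"tz":0,"wx":0,"wy":0,"wz":0}]'
python3 -m pendant '[{"claw":1,"tx":0,"ty":0,"tz":0,"wx":0,"wy":0,"wz":0},{"claw":1,"tx":0,"ty":0,"tz":0,"wx":0,"wy":0,"wz":0},{"claw":1,"tx":0,"ty":0,"tz":0,"wx":0,"wy":0,"wz":0},{"claw":1,"tx":0,"ty":0,"tz":5,"wx":0,"wy":0,"wz":0},{"claw":1,"tx":0,"ty":0,"tz":1.5,"wx":0,"wy":0,"wz":0},{"claw":1,"tx":0,"ty":0,"tz":0,"wx":0,"wy":0,"wz":0},{"claw":1,"tx":0,"ty":0,"tz":0,"wx":0,"wy":0,"wz":0},{"claw":1,"tx":0,"ty":0,"tz":0,"wx":0,"wy":0,"wz":0}]'
python3 - <<'E'
from h import *
cv2.imwrite("pics/s4.png",cv2.resize(manip.snapshot("side")[60:300,200:460,::-1],None,fx=2.5,fy=2.5,interpolation=cv2.INTER_CUBIC))
p=manip.read_state()["eef_pos"];f=p.copy();f[2]-=.101
print(delta([.565,-.163,.12]),(proj("side",f)-[200,60])*2.5,(proj("side",[.565,-.163,.06])-[200,60])*2.5,p)
E
```

```text
t: 7.75
eef_pos: [0.565, -0.1663, 0.2534]
eef_rot: [3.141, 0.002, 1.283]
ft_force: [0.5, 0.0, -0.7]
opening: 0.0261
gripper_force: 39.7
t: 8.42
eef_pos: [0.567, -0.1615, 0.1982]
eef_rot: [3.139, -0.0, 1.29]
ft_force: [-0.0, -1.3, 0.6]
opening: 0.0262
gripper_force: 39.8
[-0.17 -0.2   7.86] [322.04568305 316.98034074] [324.29798317 367.19402287] [ 0.56715109 -0.16182668  0.19857113]
```

View pics/s4.png

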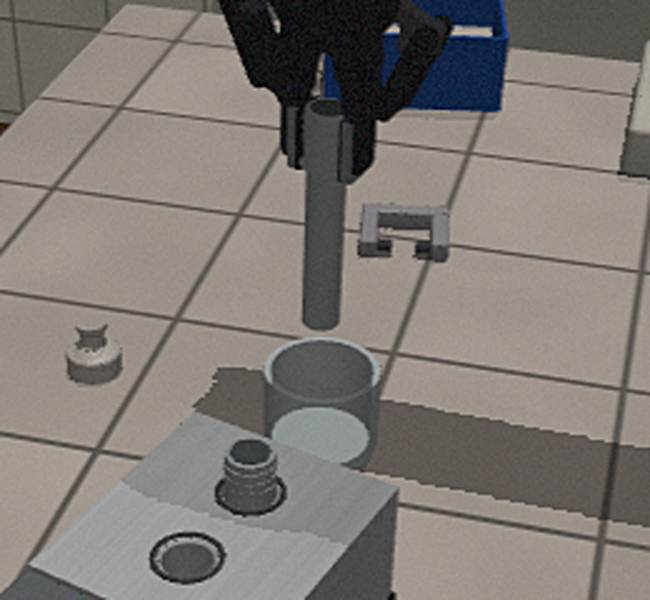

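The foot at (321,320) lines up with the prediction (322,317), and the jar rim centre is at (322,370). I'll shift by -2 mm in tool x and y and lower about 8.5 cm.

```bash
python3 -m pendant '[{"claw":1,"tx":-0.1,"ty":-0.1,"tz":1,"wx":0,"wy":0,"wz":0},{"claw":1,"tx":0,"ty":0,"tz":1.5,"wx":0,"wy":0,"wz":0},{"claw":1,"tx":0,"ty":0,"tz":1.5,"wx":0,"wy":0,"wz":0},{"claw":1,"tx":0,"ty":0,"tz":1.5,"wx":0,"wy":0,"wz":0},{"claw":1,"tx":0,"ty":0,"tz":1,"wx":0,"wy":0,"wz":0},{"claw":1,"tx":0,"ty":0,"tz":0.8,"wx":0,"wy":0,"wz":0},{"claw":1,"tx":0,"ty":0,"tz":0.5,"wx":0,"wy":0,"wz":0},{"claw":1,"tx":0,"ty":0,"tz":0.4,"wx":0,"wy":0,"wz":0},{"claw":1,"tx":0,"ty":0,"tz":0.3,"wx":0,"wy":0,"wz":0},{"claw":1,"tx":0,"ty":0,"tz":0,"wx":0,"wy":0,"wz":0},{"claw":1,"tx":0,"ty":0,"tz":0,"wx":0,"wy":0,"wz":0},{"claw":1,"tx":0,"ty":0,"tz":0,"wx":0,"wy":0,"wz":0}]'
python3 - <<'E'
from h import *
cv2.imwrite("pics/s5.png",cv2.resize(manip.snapshot("side")[60:300,200:460,::-1],None,fx=2.5,fy=2.5,interpolation=cv2.INTER_CUBIC))
E
```

```text
t: 9.47
eef_pos: [0.5649, -0.1631, 0.1122]
eef_rot: [3.14, 0.0, 1.289]
ft_force: [-0.1, -0.1, -0.4]
opening: 0.0265
gripper_force: 39.8
```

View pics/s5.png

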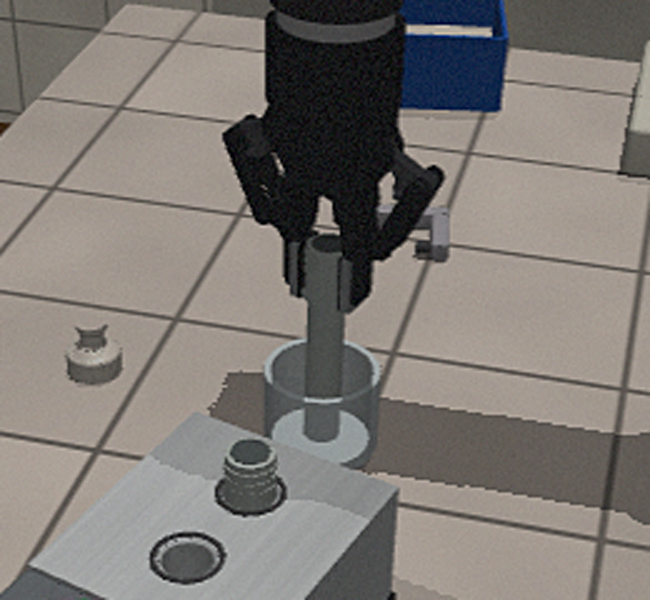

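The preform is inside the jar, with its foot at (322,435) just above the floor. I'll lower the last 4 mm and open.

```bash
python3 -m pendant '[{"claw":1,"tx":0,"ty":0,"tz":0.2,"wx":0,"wy":0,"wz":0},{"claw":1,"tx":0,"ty":0,"tz":0.2,"wx":0,"wy":0,"wz":0},{"claw":1,"tx":0,"ty":0,"tz":0,"wx":0,"wy":0,"wz":0},{"claw":1,"tx":0,"ty":0,"tz":0,"wx":0,"wy":0,"wz":0},{"claw":1,"tx":0,"ty":0,"tz":0,"wx":0,"wy":0,"wz":0}]' 20
python3 -m pendant '[{"claw":0.6,"tx":0,"ty":0,"tz":0,"wx":0,"wy":0,"wz":0},{"claw":0.5,"tx":0,"ty":0,"tz":0,"wx":0,"wy":0,"wz":0},{"claw":0.4,"tx":0,"ty":0,"tz":0,"wx":0,"wy":0,"wz":0},{"claw":0.3,"tx":0,"ty":0,"tz":0,"wx":0,"wy":0,"wz":0},{"claw":0.2,"tx":0,"ty":0,"tz":0,"wx":0,"wy":0,"wz":0},{"claw":0.1,"tx":0,"ty":0,"tz":0,"wx":0,"wy":0,"wz":0},{"claw":0,"tx":0,"ty":0,"tz":0,"wx":0,"wy":0,"wz":0},{"claw":0,"tx":0,"ty":0,"tz":0,"wx":0,"wy":0,"wz":0},{"claw":0,"tx":0,"ty":0,"tz":0,"wx":0,"wy":0,"wz":0},{"claw":0,"tx":0,"ty":0,"tz":0,"wx":0,"wy":0,"wz":0},{"claw":0,"tx":0,"ty":0,"tz":0,"wx":0,"wy":0,"wz":0},{"claw":0,"tx":0,"ty":0,"tz":0,"wx":0,"wy":0,"wz":0}]'
python3 - <<'E'
from h import *
cv2.imwrite("pics/s6.png",cv2.resize(manip.snapshot("side")[60:300,200:460,::-1],None,fx=2.5,fy=2.5,interpolation=cv2.INTER_CUBIC))
E
```

```text
t: 9.93
eef_pos: [0.5644, -0.1631, 0.1076]
eef_rot: [3.141, 0.0, 1.289]
ft_force: [0.6, -0.0, -0.3]
opening: 0.0261
gripper_force: 39.9
t: 10.93
eef_pos: [0.5644, -0.163, 0.1076]
eef_rot: [3.142, 0.0, 1.289]
ft_force: [-1.2, 0.4, 0.3]
opening: 0.0853
gripper_force: 0.0
```

View pics/s6.png

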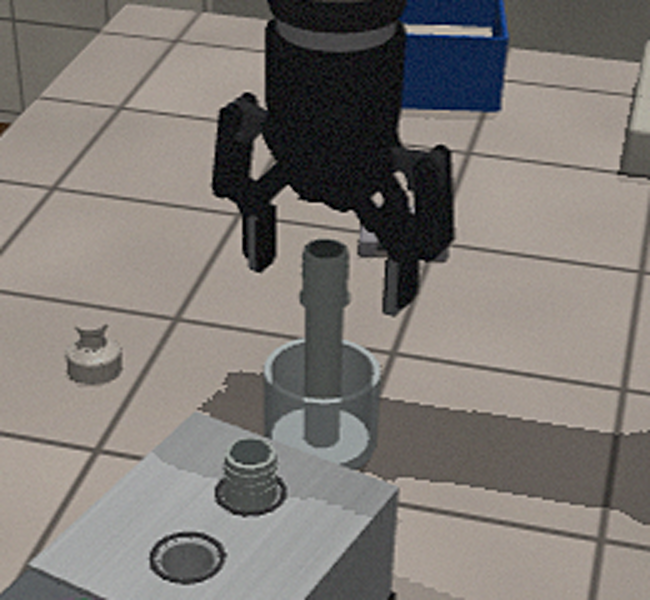

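The preform stands free and upright in the jar, with the fingers clear on both sides. Retreating straight up and handing in.

```bash
python3 -m pendant '[{"claw":0,"tx":0,"ty":0,"tz":-1,"wx":0,"wy":0,"wz":0},{"claw":0,"tx":0,"ty":0,"tz":-2,"wx":0,"wy":0,"wz":0},{"claw":0,"tx":0,"ty":0,"tz":-2,"wx":0,"wy":0,"wz":0},{"claw":0,"tx":0,"ty":0,"tz":-2,"wx":0,"wy":0,"wz":0},{"claw":0,"tx":0,"ty":0,"tz":-2,"wx":0,"wy":0,"wz":0},{"claw":0,"tx":0,"ty":0,"tz":-1,"wx":0,"wy":0,"wz":0},{"claw":0,"tx":0,"ty":0,"tz":0,"wx":0,"wy":0,"wz":0},{"claw":0,"tx":0,"ty":0,"tz":0,"wx":0,"wy":0,"wz":0},{"claw":0,"tx":0,"ty":0,"tz":0,"wx":0,"wy":0,"wz":0},{"claw":0,"tx":0,"ty":0,"tz":0,"wx":0,"wy":0,"wz":0}]' && python3 -c "
from rig import manip
print(manip.job_done())"
```

```text
t: 11.82
eef_pos: [0.5634, -0.1629, 0.2061]
eef_rot: [-3.139, 0.0, 1.289]
ft_force: [-0.1, 0.4, 0.4]
opening: 0.085
gripper_force: 0.0
the job is handed in; nothing more can be done
None
```

I handed the job in at 11.8 s: the last picture, taken after release, shows the taller preform standing neck up in the upright jar and the shorter one still in its well; no verdict came back.

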